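# Start the egg steamer

### The job

Start the egg steamer, pushing with the fingertips only and in this order: push the open lid down until the front catch snaps over its lip and it stays shut by itself, then switch on the power rocker by pressing its front half down, and last press the broad cook key down until it stays down. Leave the two small round keys unpressed; pick nothing up, and let the food and crockery round the steamer stay where they are.

Things in the scene. Friction and masses are not known exactly. Their poses are not given: they have to be found in the camera images.
- cooker: the white steamer, fixed to the worktop: a round drum 208 mm across whose open rim is 131 mm high, with a box-shaped console in front (205 mm wide, its flat top 107 mm high, reaching to 195 mm in front of the drum's axis). Origin on the worktop under the drum's axis; x points from the console to the hinge (away from the person using it), y to the left seen from the console, z up
- lid (a joint): angle of the lid, rad: 0 shut, 1.05 fully open; starts at 0.7 to 1.0. Hinged at the far (+x) side of the drum, axis along the steamer's y. Friction holds it where left above about 0.6; below that a spring raises it again unless caught. About 3 N down on the pad bring it to 0.05, 4 to 8 N push it past the catch there; caught, it rests at 0.01, with 1 mm of play; its stop at 0 is rigid
- lid_hinge (a point): middle of the lid's hinge axis, 108 mm behind the drum's axis and 134 mm above the worktop
- lid_pad (a point): centre of the top of the grey thumb pad (32 x 52 mm) on the lid near its free front edge; turns with the lid. It lies 188 mm from the hinge axis and 30 mm above the lid's underside plane, which passes through that axis. Lid: shallow dome 208 mm across, 33 mm thick. Lid shut, the pad is 80 mm in front of the drum's axis, 164 mm above the worktop
- catch (a joint): steel spring catch, 26 mm wide, upright between lid and console, its sloped nose 162 mm above the worktop: rad, 0 at rest; the lid's lip pushes it aside and it springs back over the lip. The grey release tab at its foot (34 x 17 mm, 118 to 135 mm in front of the drum's axis, top 115 mm high) frees the lid again if pressed
- rocker (a joint): power rocker, black, 36 mm x 22 mm, at the left end (+y) of the console: 0 off (front half up), 0.32 rad on (front half down). It snaps over at 0.16 and stays; about 4 N on its front half, which sinks about 4 mm
- rocker_front (a point): on the top of the rocker's front half, 13 mm in front of its axis; 72 mm to the left of the steamer's middle and 176 mm in front of the drum's axis, 119 mm above the worktop when off, 115 mm when on. The bezel round the rocker is 46 x 32 mm and 110 mm high
- cook_key (a joint): broad white cook key in the middle of the console, 46 mm wide (across) and 38 mm long, hinged at its rear edge, free edge to the front: 0 up, 0.20 rad fully down. It snaps over at 0.10 and stays down; about 4 N near the front edge, which sinks about 7 mm
- cook_key_front (a point): on the small finger ridge across the top of the cook key, 6 mm from its front edge; 5 mm to the left of the steamer's middle and 174 mm in front of the drum's axis, 124 mm above the worktop when up, 118 mm when down
- key_inner (a joint): inner of the two small round sprung keys (22 mm across, 6 mm proud) to the right of the cook key: 0 up, 0.004 m pressed; to be left alone
- key_outer (a joint): outer round key, the same; to be left alone
- key_inner_top (a point): centre of the top of the inner round key, 49 mm to the right of the steamer's middle, 113 mm above the worktop
- key_outer_top (a point): centre of the top of the outer round key, 79 mm to the right of the steamer's middle, 113 mm above the worktop
- onion: loose brown onion, about 82 mm across and 94 mm high; origin under its middle
- garlic: loose garlic bulb, about 60 mm; origin under its middle
- herb_cup: loose clear tumbler with herbs, 76 mm across, 101 mm high; origin under its middle
- tomato: loose tomato, about 70 mm; origin under its middle
- cup: loose glazed tea cup, 87 x 111 x 72 mm; origin under its middle
- spice: loose spice jar, 44 mm across, 106 mm high; origin under its middle

How it is judged:
By the outcome, as a careful person would: the job done as asked, in the order asked, and still so for the second after the job is handed in, with the robot touching nothing.
It also fails if it takes over 51 s, if anything falls off the work surface, if the arm or the gripper's body presses on something with over 40 N, if the wrist force passes 120 N, or if a joint passes its speed limit or range.

### The arm

A 7-joint arm with a two-finger parallel gripper is mounted at the origin on a cart in front of the work surface, level with it; the furniture and walls round the work are solid. World frame = base frame: x ahead of the robot, y to its left, z up, the work surface at z = 0. Lengths are in m, angles in rad, forces in N, time in s.
With the tool pointing down it reaches from about 0.4 to 0.85 m from the base axis. Payload 10.4 kg.
Tool frame: the origin (TCP) lies on the centre line of the jaws, within the pads' length; the fingertips stand 14 mm ahead of it and the grasp point (between the pads) lies 5 mm behind it (manip.tip_reach is the distance from the TCP to the fingertips, in m); z points along the fingers, y is the line along which they close (so a half turn about z gives the same grasp; the last joint's range is limited). The gripper opens to 85 mm and grips with 20 to 120 N. Pads are 22 mm wide; open, the fingers measure 114 mm over their backs; the gripper's body (76 mm by 85 mm) begins 54 mm behind the grasp point. The pads swing forward as they close: fully open they stand 13 mm farther back than shut.
Start: joints at [-1.165, 0.332, -0.065, 1.46, 0.022, 1.35, -0.088], TCP at [0.26, 0.568, 0.245] pointing down, gripper open.
Joint ranges: [-2.6, 2.6], [-0.5, 2.12], [-1.47, 1.34], [0.16, 2.42], [-1.27, 4.41], [0.06, 2.06], [-2.6, 2.6]. Speed limits (rad/s): [2.22, 2.22, 2.79, 2.79, 3.14, 3.14, 3.14].

### API

Orientations are given as a unit quaternion [x, y, z, w].
In Python, from workcell import manip gives the robot as it stands.
- The arm moves only by the shell command python3 -m pendant 'ROWS' [FORCE]. ROWS is JSON, a list of rows, each a list of 7 numbers: the shift along the tool's x, y, z in units of 50 mm (1.0 is 50 mm), then the turn, a rotation vector about the tool's x, y, z in units of 8 degrees (1.0 is 8 degrees), then the opening, from -1 (shut) to 1 (fully open), so that 0 is half open. In form: [[dx, dy, dz, ax, ay, az, jaw], ...]. A call has exactly 10 rows; each row is the pose to reach, as a shift and turn from the pose commanded when the call began, along the tool's axes at that moment; what a row does not reach only later rows make up. A row lasts 1/8 s, in which the tool goes at most 62.5 mm and 10.7 degrees, less where a joint would pass 70% of its speed; a pose out of reach is approached as far as the arm can. A call with a gripper value outside its range is refused whole. The fingers move at their own pace and stop on an object; FORCE is the grip in N (left out, the last holds). Time passes only in rows, so rows that repeat a pose let the fingers close, or fill a call up. It gives the time, the measured TCP pose, the force, the opening and the grip force at its end, in the units of the state.
- manip.get_obs(): the state, without advancing time (a new reading comes with each control period).
- manip.camera(name): name is "side" or "top"; returns (picture, depth): 420x560x3 uint8, red, green, blue; 420x560 float32, m along the optical axis (not along the pixel's ray), 0 where there is no reading.
- manip.get_calibration(name): a dict with "fx", "fy", "cx", "cy" (pixels), "xyz" and "orientation" of the camera in the world. Camera axes: x right, y up, looking along -z (the intrinsics and any distortion apply to the point x, -y, -z); pixel columns grow to the right and rows downward; lengths in m; the calibration is good to about 2 mm. A picture is of the moment at which its call begins. get_calibration takes no time and is no camera call.
- manip.hand_in(): hands the job in; it is judged then, once.
Trained networks look in the newest picture that a camera, given by its name, has taken for a name from the list of things; names that differ only in an ending like _2 or _b are one class to them, and where a whole thing is asked for, a point or a joint stands for the part that bears it (a point fixed in the world has none). Each returns a list of dicts, best first, with "p" (0 to 1); they miss things now and then, are a little off and sometimes report something else, mostly with a low value. They report only what shows in the picture. A call takes as long as a camera call.
- manip.find_in(thing, camera): "box" ([left, top, right, bottom] in pixels, round what is visible of it).
- manip.trace(thing, camera): "pixels" (420x560 bool, what is visible of it) and "box" ([left, top, right, bottom] in pixels, round what is visible of it).
- manip.tip_of(thing, camera): "pixel" ([column, row] in pixels: a listed point, or the origin of a listed thing).
The state is a dict: "clock": time; "joint_pos": joint angles; "joint_velocities": joint speeds; "tau": joint torques, N m; "position": TCP position; "ee_rot": TCP orientation; "ft_force": force on the tool from outside, world axes, zero at the start; "torque": the same for the moment, N m; "grip_width": opening from 0.0 (shut) to 1.0 (fully open); "grasp_force": force on a finger pad.
Only numpy, scipy, OpenCV 4.12 (cv2) and the standard library are available. Lean on these libraries where they do the work, as an engineer would, in place of code of your own. Each camera call takes 0.05 s, during which the arm holds its last target. There are 200 camera calls.

## Working session

There is one attempt and no reset: what is moved stays moved. The work goes in short steps, Python scripts to look and compute and a shell command to move; the robot and the scene stay as the last step left them, time stands still between calls to the robot, and variables do not carry over. Pictures are saved under pics/ and viewed, at most 10 in all, crops included, and the job is handed in when it is done.

```bash
mkdir -p pics
cat > h.py <<'E'
import numpy as np, cv2
from scipy.spatial.transform import Rotation as R
from workcell import manip
def world(cam,u,v,d):
    c=manip.get_calibration(cam)
    p=np.array([(u-c['cx'])/c['fx']*d,-(v-c['cy'])/c['fy']*d,-d])
    return R.from_quat(c['orientation']).apply(p)+np.array(c['xyz'])
def pt(cam,dep,px):
    u,v=px; i,j=int(round(v)),int(round(u))
    w=dep[max(i-2,0):i+3,max(j-2,0):j+3]; w=w[w>0]
    return world(cam,u,v,np.median(w)) if len(w) else None
E
python3 - <<'E'
from h import *
np.set_printoptions(precision=3,suppress=True)
ims=[]
for c in("side","top"):
    im,d=manip.camera(c); ims.append(im); print(c,manip.get_calibration(c))
    for t in["cooker","lid_hinge","lid_pad","rocker_front","cook_key_front","key_inner_top","key_outer_top","onion","garlic","herb_cup","tomato","cup","spice"]:
        r=manip.tip_of(t,c)
        if r: print(t,round(r[0]['p'],2),np.array(r[0]['pixel']),pt(c,d,r[0]['pixel']))
for c,i in zip("st",ims): cv2.imwrite(f"pics/{c}0.png",i[:,:,::-1])
o=manip.get_obs();print(o['position'],o['ee_rot'],o['clock'],manip.tip_reach)
E
```

```text
side {'fx': 519.4512254167586, 'fy': 519.4512254167586, 'cx': 276.5378459159411, 'cy': 203.61302441114205, 'xyz': array([0.092, 1.139, 1.181]), 'orientation': array([-0.078,  0.398,  0.898, -0.171])}
cooker 0.69 [256.4 199.6] [0.603 0.033 0.097]
lid_pad 0.92 [250.9 127.5] [ 0.645 -0.041  0.31 ]
cook_key_front 0.52 [309.4 183.2] [0.287 0.504 0.627]
key_inner_top 0.5 [306.7 175.4] [ 0.491 -0.124  0.109]
key_outer_top 0.39 [308.2 166.2] [ 0.502 -0.172  0.109]
onion 0.44 [308. 171.] [ 0.494 -0.144  0.112]
cup 0.43 [315.2 337.8] [0.284 0.398 0.027]
spice 0.68 [314.6 338.2] [0.285 0.399 0.026]
top {'fx': 500.82357683324017, 'fy': 500.82357683324017, 'cx': 285.0354018885959, 'cy': 212.0220478987637, 'xyz': array([0.344, 0.071, 1.435]), 'orientation': array([ 0.043, -0.049, -0.698,  0.713])}
cooker 0.93 [325.5 174.5] [ 0.628 -0.049  0.081]
lid_hinge 0.57 [325.  124.5] [ 0.727 -0.035  0.217]
lid_pad 0.9 [336.3 141.2] [ 0.664 -0.055  0.293]
rocker_front 0.48 [314.2 236.4] [ 0.453 -0.018  0.119]
cook_key_front 0.59 [338.8 227.5] [ 0.478 -0.082  0.121]
key_inner_top 0.6 [359.4 223.6] [ 0.49  -0.138  0.114]
key_outer_top 0.61 [365.4 223. ] [ 0.493 -0.155  0.108]
onion 0.83 [379.8 142.1] [ 0.725 -0.201  0.074]
garlic 0.83 [385.8 224.3] [ 0.498 -0.223  0.043]
herb_cup 0.95 [241.3 277. ] [0.343 0.174 0.075]
tomato 0.74 [384.6 178.7] [ 0.625 -0.218  0.057]
cup 0.74 [213.  282.7] [0.326 0.258 0.013]
spice 0.59 [168.2 292.9] [0.298 0.362 0.106]
[0.26  0.568 0.245] [0.213 0.977 0.    0.   ] 1.4 0.014
```

View pics/t0.png

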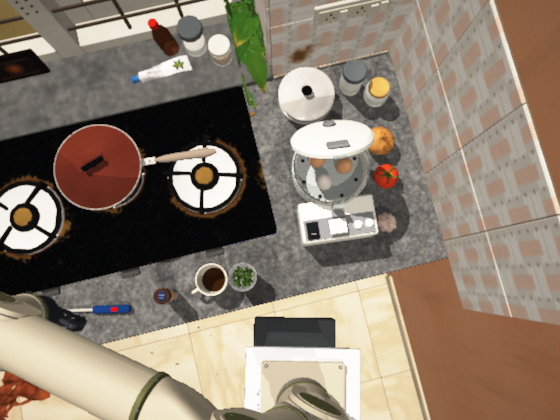

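View pics/s0.png

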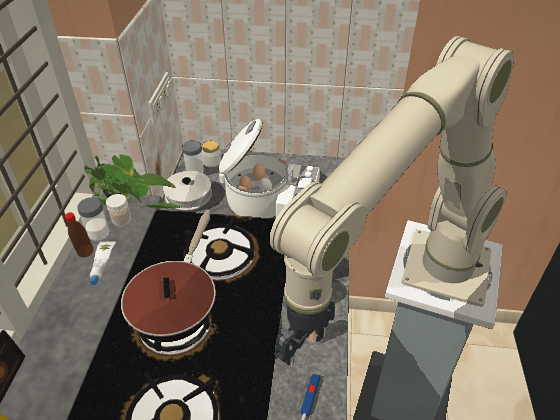

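The top view shows the lid open (about 333,140), the drum at (330,172) and the console at (300–378, 197–245). On the console are the rocker at (312,229), the cook key at (338,227) and the round keys at (358,223) and (369,222). I'll fit the steamer pose next.

Run:
```python
from h import *
np.set_printoptions(precision=3,suppress=True)
im,d=manip.camera("top")
tr=manip.trace("cooker","top")[0]; m=tr['pixels']; print(tr['p'],m.sum(),tr['box'])
v,u=np.nonzero((d>0)); P=np.array([world("top",a,b,d[b,a]) for a,b in zip(u,v) if 285<a<395 and 100<b<260])
sel=P[(abs(P[:,2]-.107)<.004)&(P[:,0]<.56)&(P[:,0]>.4)&(P[:,1]>-.2)&(P[:,1]<.08)]
print(len(sel),np.median(sel[:,2])); r=cv2.minAreaRect((sel[:,:2]*1000).astype(np.float32)); print(r)
print(cv2.boxPoints(r))
h,e=np.histogram(P[:,2],bins=np.arange(-.01,.2,.005)); print(list(zip(e.round(3),h)))
rim=P[(abs(P[:,2]-.131)<.004)&(P[:,0]>.52)&(P[:,0]<.76)&(P[:,1]>-.2)&(P[:,1]<.1)]
c,rad=cv2.minEnclosingCircle((rim[:,:2]*1000).astype(np.float32)); print('rim',len(rim),c,rad)
for t in["rocker_front","cook_key_front","key_inner_top","key_outer_top","lid_pad","cook_key","rocker","key_inner","key_outer"]:
    print(t,[(round(q['p'],2),np.array(q['pixel']),pt("top",d,q['pixel'])) for q in manip.tip_of(t,"top")[:2]])
    b=manip.find_in(t,"top"); print('  box',[(round(q['p'],2),np.array(q['box'])) for q in b[:2]])
cv2.imwrite("pics/t1.png",cv2.resize(im[105:255,285:400],None,fx=5,fy=4*1.25*.8,interpolation=cv2.INTER_CUBIC)[:,:,::-1])
```

```text
0.92 8899 [291.9, 118.5, 376.4, 246.7]Traceback (most recent call last):
  File "<stdin>", line 5, in <module>
  File "h.py", line 5, in world
    c=manip.get_calibration(cam)
ValueError: time passes only in moves, steps and waits
```

```bash
sed -i 's/^def world/import functools\ncal=functools.lru_cache(None)(manip.get_calibration)\ndef world/; s/c=manip.get_calibration(cam)/c=cal(cam)/' h.py
python3 - <<'E'
from h import *
np.set_printoptions(precision=3,suppress=True)
im,d=manip.camera("top")
v,u=np.nonzero((d>0)); P=np.array([world("top",a,b,d[b,a]) for a,b in zip(u,v) if 285<a<395 and 100<b<260])
sel=P[(abs(P[:,2]-.107)<.004)&(P[:,0]<.56)&(P[:,0]>.4)&(P[:,1]>-.2)&(P[:,1]<.08)]
print(len(sel),np.median(sel[:,2])); r=cv2.minAreaRect((sel[:,:2]*1000).astype(np.float32)); print(r)
print(cv2.boxPoints(r))
rim=P[(abs(P[:,2]-.131)<.004)&(P[:,0]>.52)&(P[:,0]<.76)&(P[:,1]>-.2)&(P[:,1]<.1)]
c,rad=cv2.minEnclosingCircle((rim[:,:2]*1000).astype(np.float32)); print('rim',len(rim),c,rad)
for t in["rocker_front","cook_key_front","key_inner_top","key_outer_top","lid_pad","cook_key","rocker","key_inner","key_outer"]:
    print(t,[(round(q['p'],2),np.array(q['pixel']),pt("top",d,q['pixel'])) for q in manip.tip_of(t,"top")[:2]])
    b=manip.find_in(t,"top"); print('  box',[(round(q['p'],2),np.array(q['box'])) for q in b[:2]])
cv2.imwrite("pics/t1.png",cv2.resize(im[105:255,285:400],None,fx=4,fy=4,interpolation=cv2.INTER_CUBIC)[:,:,::-1])
E
```

```text
1739 0.10674990162515097
((506.1676940917969, -81.16448974609375), (117.61023712158203, 204.61099243164062), 7.836646556854248)
[[ 433.962   12.168]
 [ 461.861 -190.533]
 [ 578.373 -174.497]
 [ 550.474   28.204]]
rim 403 (628.9647216796875, -60.5384407043457) 107.87256622314453
rocker_front [(0.63, array([312.7, 234.1]), array([ 0.459, -0.014,  0.12 ]))]
  box [(0.6, array([306.1, 224.1, 320. , 237.4])), (0.26, array([153.3, 287.2, 178.1, 305.1]))]
cook_key_front [(0.73, array([341.4, 230.5]), array([ 0.47 , -0.089,  0.122])), (0.4, array([359.1, 221. ]), array([ 0.497, -0.137,  0.111]))]
  box [(0.7, array([331.1, 218. , 347.9, 237.4]))]
key_inner_top [(0.39, array([359.5, 223.1]), array([ 0.492, -0.138,  0.112]))]
  box [(0.62, array([356. , 221.9, 361.6, 230. ]))]
key_outer_top [(0.53, array([367.7, 222.1]), array([ 0.495, -0.16 ,  0.113])), (0.17, array([324.3, 177. ]), array([ 0.612, -0.042,  0.124]))]
  box []
lid_pad [(0.77, array([333.2, 144.9]), array([ 0.65 , -0.046,  0.31 ]))]
  box [(0.97, array([289.7, 120.6, 376.7, 160.3]))]Traceback (most recent call last):
  File "<stdin>", line 11, in <module>
ValueError: it knows: cook_key_front, cooker, cup, garlic, herb_cup, key_inner_top, key_outer_top, lid_hinge, lid_pad, onion, rocker_front, spice, tomato
```

```bash
python3 -m pendant '[[0,0,-1,0,0,0,-1],[0,0,-2,0,0,0,-1],[-0.5,-0.3,-3,0,0,-0.5,-1],[-1.5,-0.9,-3.1,0,0,-1,-1],[-2.5,-1.4,-3.1,0,0,-1.5,-1],[-3.5,-2,-3.1,0,0,-2,-1],[-4.5,-2.6,-3.1,0,0,-2.5,-1],[-5.5,-3.2,-3.1,0,0,-3,-1],[-6.5,-3.8,-3.1,0,0,-3.5,-1],[-7,-4.05,-3.1,0,0,-4.05,-1]]'; python3 -c "
from h import *
o=manip.get_obs();print(o['position'],o['ee_rot'],o['grip_width'],manip.tip_reach,o['ft_force'],o['joint_pos'])
p=o['position'];Q=R.from_quat(o['ee_rot']);print(Q.inv().apply(np.array([.700,-.052,.40])-p)/.05)"
```

```text
clock: 3.3
position: [0.4957, 0.2352, 0.4007]
ee_rot: [-0.067, 0.998, -0.0, 0.0]
ft_force: [-1.4, 1.1, 0.0]
grip_width: -0.001
grasp_force: 0.0
[0.49568284 0.23516077 0.40069473] [-6.72936421e-02  9.97733083e-01 -1.65631682e-04  4.82132803e-04] -0.0007741014968721478 0.014 [-1.38956096  1.1350506   0.00228483] [-0.67918966  0.1229065   0.1724741   1.39679811 -0.02035851  1.62295188
  1.19641757]
[-3.27810624 -6.23991654  0.01944269]
```

```bash
python3 -m pendant '[[-0.5,-1,0,0,0,0,-1],[-1,-2,0,0,0,0,-1],[-1.5,-3,0,0,0,0,-1],[-2,-4,0,0,0,0,-1],[-2.5,-5,0,0,0,0,-1],[-3,-5.7,0,0,0,0,-1],[-3.28,-6.24,0,0,0,0,-1],[-3.28,-6.24,0,0,0,0,-1],[-3.28,-6.24,0,0,0,0,-1],[-3.28,-6.24,0,0,0,0,-1]]'
python3 - <<'E'
from h import *
np.set_printoptions(precision=3,suppress=True)
o=manip.get_obs();print(o['position'],o['joint_pos'])
for c in("side","top"):
    im,d=manip.camera(c)
    for t in["lid_pad","lid_hinge","rocker_front","cook_key_front","key_inner_top","key_outer_top"]:
        r=manip.tip_of(t,c)
        if r: print(c,t,round(r[0]['p'],2),np.array(r[0]['pixel']),pt(c,d,r[0]['pixel']))
    a=im[105:255,270:420] if c=="top" else im[70:220,190:340]
    cv2.imwrite(f"pics/{c}2.png",cv2.resize(a,None,fx=3.8,fy=3.8,interpolation=cv2.INTER_CUBIC)[:,:,::-1])
a=np.hstack([cv2.imread(f"pics/{c}2.png") for c in("side","top")]);cv2.imwrite("pics/b2.png",cv2.resize(a,(798,399)))
E
```

```text
clock: 4.55
position: [0.6987, -0.0467, 0.4008]
ee_rot: [-0.069, 0.998, 0.0, 0.0]
ft_force: [-0.4, 0.1, 0.2]
grip_width: 0.001
grasp_force: 0.0
[ 0.699 -0.047  0.401] [-0.209  0.513  0.384  0.93  -0.188  1.727  1.809]
side lid_pad 0.93 [250.5 126.6] [ 0.648 -0.044  0.311]
side lid_hinge 0.78 [224.3 163.2] [0.707 0.03  0.209]
side rocker_front 0.69 [226.1 166. ] [0.693 0.046 0.215]
side cook_key_front 0.49 [313.5 180.2] [ 0.465 -0.117  0.102]
side key_inner_top 0.56 [309.6 172.5] [ 0.487 -0.143  0.108]
side key_outer_top 0.38 [308.1 167.9] [ 0.499 -0.16   0.112]
top lid_hinge 0.78 [327.4 123.1] [0.567 0.006 0.733]
top key_inner_top 0.39 [211.1 283.2] [0.324 0.263 0.014]
top key_outer_top 0.2 [381.5 141.9] [ 0.543 -0.074  0.725]
```

View pics/b2.png

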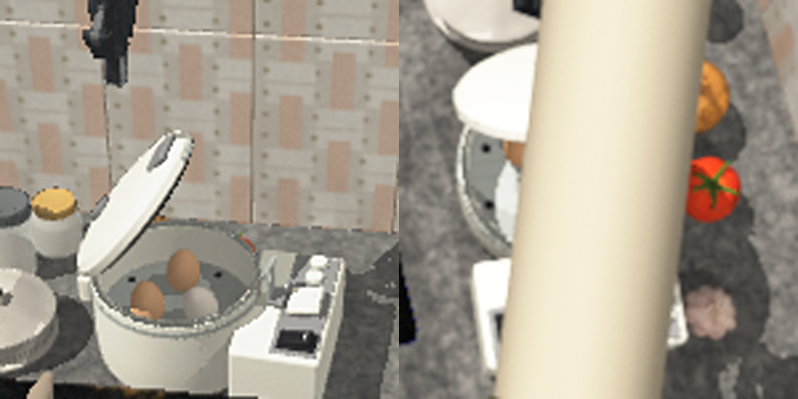

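The side view shows the fingertip above and behind the pad, and the lid at about 0.92 rad. The pad's y disagrees with my yaw, so I'll refine it from the rim and the console edge.

Run:
```python
from h import *
from scipy.optimize import least_squares
np.set_printoptions(precision=3,suppress=True)
im,d=manip.camera("side")
P=np.array([world("side",a,b,d[b,a]) for b in range(100,260) for a in range(200,340) if d[b,a]>0])
def S(z0,t,x0,x1):return P[(abs(P[:,2]-z0)<t)&(P[:,0]>x0)&(P[:,0]<x1)&(P[:,1]>-.22)&(P[:,1]<.1)]
rim=S(.130,.004,.51,.80)
f=least_squares(lambda q:np.hypot(rim[:,0]-q[0],rim[:,1]-q[1])-q[2],[.641,-.06,.102],loss='soft_l1',f_scale=.002);print('rim',len(rim),f.x)
con=S(.107,.003,.40,.56)
print(len(con)); r=cv2.minAreaRect((con[:,:2]*1000).astype(np.float32));print(r,cv2.boxPoints(r))
# front edge: min x per y bin
b=np.round(con[:,1]/.008).astype(int); E=np.array([[con[b==k,1].mean(),con[b==k,0].min()] for k in np.unique(b) if (b==k).sum()>4]);print(E.T)
r=manip.trace("lid_pad","side")
m=r[0]['pixels'];print(r[0]['box'],m.sum())
L=np.array([world("side",a,b,d[b,a]) for b,a in np.argwhere(m) if d[b,a]>0]);print(L.min(0),L.max(0),L.mean(0))
# grey pixels on lid = pad
g=np.array([world("side",a,b,d[b,a]) for b,a in np.argwhere(m&(im.max(2)<150)) if d[b,a]>0 and 240<a<262 and b<140]);print(len(g),g.min(0),g.max(0),np.median(g,0))
# plane
c=L[(L[:,2]>.2)];n=np.linalg.svd(c-np.median(c,0))[2][2];print('lid normal',n)
```

```text
rim 330 [ 0.644 -0.058  0.098]
594
((503.56097412109375, -38.94708251953125), (118.11293029785156, 280.8576354980469), 8.357209205627441) [[ 424.721   91.407]
 [ 465.542 -186.468]
 [ 582.401 -169.301]
 [ 541.58   108.574]]
[[-0.175 -0.168 -0.16  -0.153 -0.144 -0.136 -0.128 -0.121 -0.112 -0.105
  -0.096 -0.089 -0.079 -0.073 -0.063 -0.056 -0.048 -0.04  -0.033 -0.025
  -0.015 -0.007  0.     0.008  0.016  0.024]
 [ 0.47   0.469  0.472  0.465  0.468  0.469  0.46   0.468  0.463  0.455
   0.456  0.457  0.45   0.455  0.448  0.449  0.448  0.447  0.452  0.441
   0.442  0.444  0.44   0.437  0.439  0.494]]
[218.8, 120.9, 263.8, 175.5] 1083
[ 0.619 -0.33  -0.002] [0.873 0.055 0.314] [ 0.672 -0.013  0.254]
42 [ 0.619 -0.131  0.272] [ 0.683 -0.026  0.312] [ 0.645 -0.044  0.304]
lid normal [0.657 0.264 0.706]
```

```bash
python3 -m pendant '[[0.05,0,0.8,0,0,0,-1],[0.1,0,1.54,0,0,0,-1],[0.3,0,1.6,0,0,0,-1],[0.5,0,1.67,0,0,0,-1],[0.67,0,1.74,0,0,0,-1],[0.83,0,1.84,0,0,0,-1],[1.0,0,1.95,0,0,0,-1],[1.15,0,2.06,0,0,0,-1],[1.31,0,2.18,0,0,0,-1],[1.31,0,2.18,0,0,0,-1]]'
python3 - <<'E'
from h import *
np.set_printoptions(precision=3,suppress=True)
im,d=manip.camera("side");r=manip.tip_of("lid_pad","side");print(manip.get_obs()['torque'])
if r: print(r[0]['p'],r[0]['pixel'],pt("side",d,r[0]['pixel']))
cv2.imwrite("pics/s3.png",cv2.resize(im[70:220,190:340],None,fx=3.8,fy=3.8,interpolation=cv2.INTER_CUBIC)[:,:,::-1])
E
```

```text
clock: 6.6
position: [0.6333, -0.0569, 0.2908]
ee_rot: [-0.068, 0.998, 0.0, -0.001]
ft_force: [0.6, 0.4, 0.7]
grip_width: 0.004
grasp_force: 0.0
[ 0.046  0.018 -0.018]
0.56 [260.8, 134.4] [ 0.62  -0.055  0.282]
```

View pics/s3.png

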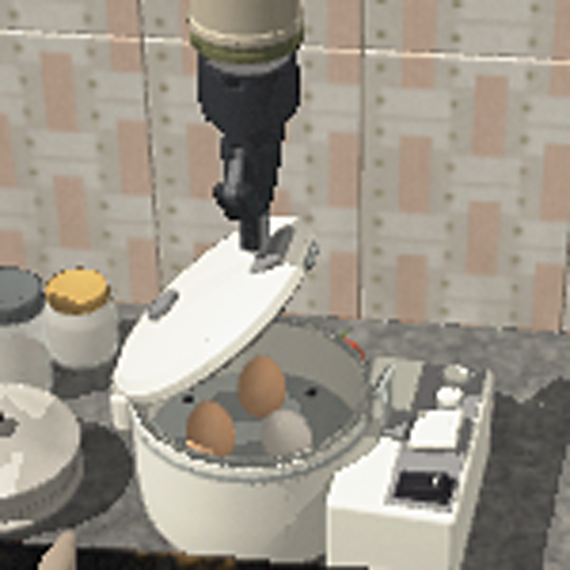

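```bash
python3 -m pendant '[[0.17,0,0.12,0,0,0,-1],[0.33,0,0.26,0,0,0,-1],[0.48,0,0.4,0,0,0,-1],[0.62,0,0.55,0,0,0,-1],[0.9,0,0.86,0,0,0,-1],[1.12,0,1.2,0,0,0,-1],[1.3,0,1.54,0,0,0,-1],[1.38,0,1.73,0,0,0,-1],[1.45,0,1.91,0,0,0,-1],[1.45,0,1.91,0,0,0,-1]]'
```

```text
clock: 7.95
position: [0.5618, -0.0668, 0.1953]
ee_rot: [-0.068, 0.998, 0.0, -0.001]
ft_force: [0.7, -0.4, 2.1]
grip_width: 0.002
grasp_force: 0.7
```

Run:
```python
from h import *
np.set_printoptions(precision=3,suppress=True)
im,d=manip.camera("side");r=manip.tip_of("lid_pad","side");print(manip.get_obs()['torque'])
if r: print(r[0]['p'],r[0]['pixel'],pt("side",d,r[0]['pixel']))
cv2.imwrite("pics/s4.png",cv2.resize(im[70:220,190:340],None,fx=3.8,fy=3.8,interpolation=cv2.INTER_CUBIC)[:,:,::-1])
```

```text
[-0.031  0.282  0.066]
```

View pics/s4.png

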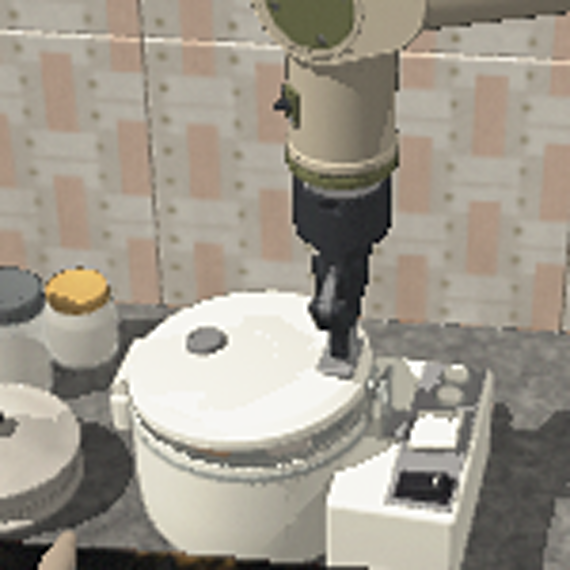

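```bash
python3 -m pendant '[[0,0,0.06,0,0,0,-1],[0,0,0.12,0,0,0,-1],[0,0,0.18,0,0,0,-1],[0,0,0.22,0,0,0,-1],[0,0,0.26,0,0,0,-1],[0,0,0.3,0,0,0,-1],[0,0,0.33,0,0,0,-1],[0,0,0.35,0,0,0,-1],[0,0,0.35,0,0,0,-1],[0,0,0.35,0,0,0,-1]]'
```

```text
clock: 9.3
position: [0.5624, -0.0668, 0.1783]
ee_rot: [-0.068, 0.998, 0.0, 0.0]
ft_force: [-1.6, -0.2, 1.6]
grip_width: 0.003
grasp_force: 1.0
```

```bash
python3 -m pendant '[[0,0,0.02,0,0,0,-1],[0,0,0.02,0,0,0,-1],[0,0,0.04,0,0,0,-1],[0,0,0.04,0,0,0,-1],[0,0,0.06,0,0,0,-1],[0,0,0.06,0,0,0,-1],[0,0,0.06,0,0,0,-1],[0,0,0.06,0,0,0,-1],[0,0,0.06,0,0,0,-1],[0,0,0.06,0,0,0,-1]]'
```

```text
clock: 10.55
position: [0.5624, -0.0669, 0.1778]
ee_rot: [-0.068, 0.998, 0.0, 0.001]
ft_force: [-12.4, 0.5, 25.4]
grip_width: -0.001
grasp_force: 12.4
```

```bash
python3 -m pendant '[[0,0,-0.3,0,0,0,-1],[0,0,-0.7,0,0,0,-1],[0,0,-1.2,0,0,0,-1],[0.2,0.2,-1.5,0,0,0,-1],[0.7,0.5,-1.6,0,0,0,-1],[1.2,0.9,-1.6,0,0,0,-1],[1.7,1.3,-1.6,0,0,0,-1],[1.85,1.45,-1.5,0,0,0,-1],[1.85,1.45,-1.5,0,0,0,-1],[1.85,1.45,-1.5,0,0,0,-1]]'
python3 - <<'E'
from h import *
np.set_printoptions(precision=3,suppress=True)
im,d=manip.camera("side")
o=manip.get_obs();p=o['position'];print(o['ft_force'])
Q=R.from_quat(o['ee_rot'])
for t in["lid_pad","rocker_front","cook_key_front"]:
    r=manip.tip_of(t,"side")
    if r: print(t,r[0]['p'],r[0]['pixel'],pt("side",d,r[0]['pixel']))
c,s=np.cos(np.radians(9)),np.sin(np.radians(9))
for a,b in((-.179,.072),(-.176,.005)):
    w=np.array([.645+a*c-b*s,-.057+a*s+b*c,p[2]]);print(w,Q.inv().apply(w-p)/.05)
cv2.imwrite("pics/s5.png",cv2.resize(im[70:220,190:340],None,fx=3.8,fy=3.8,interpolation=cv2.INTER_CUBIC)[:,:,::-1])
E
```

```text
clock: 11.8
position: [0.4614, -0.0081, 0.2503]
ee_rot: [-0.068, 0.998, -0.0, 0.0]
ft_force: [0.6, -0.1, -0.1]
grip_width: 0.001
grasp_force: 0.0
[ 0.161 -0.14  -0.205]
lid_pad 0.74 [281.6, 163.5] [ 0.564 -0.085  0.166]
rocker_front 0.61 [305.2, 195.1] [ 0.461 -0.022  0.117]
cook_key_front 0.61 [312.1, 183.0] [ 0.463 -0.097  0.107]
[ 0.457 -0.014  0.25 ] [ 0.104 -0.101  0.   ]
[ 0.47 -0.08  0.25] [ 0.016 -1.44   0.   ]
```

View pics/s5.png

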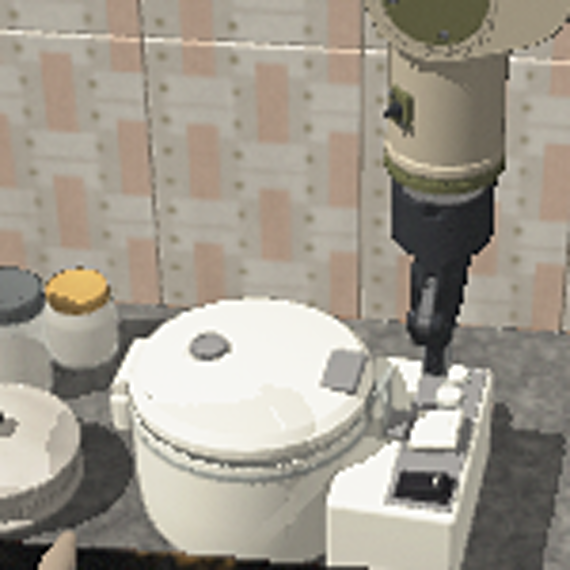

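```bash
python3 -m pendant '[[0.09,-0.14,0.6,0,0,0,-1],[0.09,-0.14,1.2,0,0,0,-1],[0.09,-0.14,1.7,0,0,0,-1],[0.09,-0.14,2.1,0,0,0,-1],[0.09,-0.14,2.25,0,0,0,-1],[0.09,-0.14,2.3,0,0,0,-1],[0.09,-0.14,2.35,0,0,0,-1],[0.09,-0.14,2.38,0,0,0,-1],[0.09,-0.14,2.4,0,0,0,-1],[0.09,-0.14,2.4,0,0,0,-1]]'
```

```text
clock: 13.25
position: [0.4572, -0.0151, 0.1304]
ee_rot: [-0.068, 0.998, 0.0, 0.0]
ft_force: [-1.8, -1.7, 3.5]
grip_width: -0.003
grasp_force: 1.7
```

```bash
python3 -m pendant '[[0,0,0.02,0,0,0,-1],[0,0,0.02,0,0,0,-1],[0,0,0.04,0,0,0,-1],[0,0,0.04,0,0,0,-1],[0,0,0.06,0,0,0,-1],[0,0,0.06,0,0,0,-1],[0,0,0.08,0,0,0,-1],[0,0,0.08,0,0,0,-1],[0,0,0.08,0,0,0,-1],[0,0,0.08,0,0,0,-1]]'
```

```text
clock: 14.5
position: [0.4575, -0.0151, 0.1295]
ee_rot: [-0.068, 0.998, 0.001, 0.0]
ft_force: [-21.4, -1.2, 45.4]
grip_width: 0.001
grasp_force: 23.8
```

```bash
python3 -m pendant '[[0,0,-0.3,0,0,0,-1],[0,0,-0.7,0,0,0,-1],[0,0,-1,0,0,0,-1],[-0.05,-0.5,-1,0,0,0,-1],[-0.09,-1,-1,0,0,0,-1],[-0.09,-1.36,-1,0,0,0,-1],[-0.09,-1.36,-1,0,0,0,-1],[-0.09,-1.36,-1,0,0,0,-1],[-0.09,-1.36,-1,0,0,0,-1],[-0.09,-1.36,-1,0,0,0,-1]]'
python3 - <<'E'
from h import *
np.set_printoptions(precision=3,suppress=True)
im,d=manip.camera("side")
for t in["lid_pad","rocker_front","cook_key_front"]:
    r=manip.tip_of(t,"side")
    if r: print(t,r[0]['p'],r[0]['pixel'],pt("side",d,r[0]['pixel']))
cv2.imwrite("pics/s6.png",cv2.resize(im[120:220,250:350],None,fx=5.9,fy=5.9,interpolation=cv2.INTER_CUBIC)[:,:,::-1])
E
```

```text
clock: 15.75
position: [0.471, -0.0813, 0.1763]
ee_rot: [-0.069, 0.998, 0.0, 0.0]
ft_force: [0.0, 0.8, -0.2]
grip_width: 0.004
grasp_force: 0.0
lid_pad 0.97 [278.4, 167.1] [ 0.567 -0.063  0.166]
rocker_front 0.64 [307.0, 197.1] [ 0.455 -0.022  0.11 ]
cook_key_front 0.45 [223.6, 166.6] [ 0.739 -0.021  0.15 ]
```

View pics/s6.png

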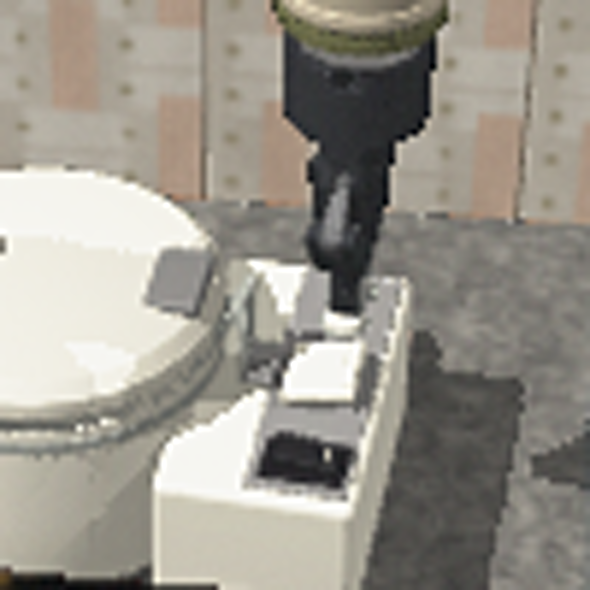

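```bash
python3 -m pendant '[[0,0,0.35,0,0,0,-1],[0,0,0.65,0,0,0,-1],[0,0,0.7,0,0,0,-1],[0,0,0.74,0,0,0,-1],[0,0,0.78,0,0,0,-1],[0,0,0.81,0,0,0,-1],[0,0,0.84,0,0,0,-1],[0,0,0.87,0,0,0,-1],[0,0,0.88,0,0,0,-1],[0,0,0.88,0,0,0,-1]]'
```

```text
clock: 17.2
position: [0.471, -0.0819, 0.1322]
ee_rot: [-0.068, 0.998, 0.0, -0.0]
ft_force: [-0.8, 0.9, -0.2]
grip_width: -0.0
grasp_force: 0.0
```

```bash
python3 -m pendant '[[0,0,0.02,0,0,0,-1],[0,0,0.02,0,0,0,-1],[0,0,0.04,0,0,0,-1],[0,0,0.04,0,0,0,-1],[0,0,0.05,0,0,0,-1],[0,0,0.05,0,0,0,-1],[0,0,0.05,0,0,0,-1],[0,0,0.05,0,0,0,-1],[0,0,0.05,0,0,0,-1],[0,0,0.05,0,0,0,-1]]'
```

```text
clock: 18.45
position: [0.4712, -0.0819, 0.1316]
ee_rot: [-0.068, 0.998, 0.0, 0.0]
ft_force: [-9.8, 0.9, 23.3]
grip_width: -0.002
grasp_force: 11.4
```

Hard stop at tip height 117.6 mm, so the key is fully down. I'll retract and check.

```bash
python3 -m pendant '[[0,0,-0.3,0,0,0,-1],[0,0,-0.8,0,0,0,-1],[0,0,-1.6,0,0,0,-1],[0,0,-2.5,0,0,0,-1],[0,0.8,-3,0,0,0,-1],[0,1.8,-3,0,0,0,-1],[0,2.8,-3,0,0,0,-1],[0,3.8,-3,0,0,0,-1],[0,4.8,-3,0,0,0,-1],[0,4.8,-3,0,0,0,-1]]'
python3 - <<'E'
from h import *
np.set_printoptions(precision=3,suppress=True)
for c in("side","top"):
    im,d=manip.camera(c)
    for t in["lid_pad","rocker_front","cook_key_front","key_inner_top","key_outer_top"]:
        r=manip.tip_of(t,c)
        if r: print(c,t,r[0]['p'],r[0]['pixel'],pt(c,d,r[0]['pixel']))
    a=im[100:250,270:420] if c=="top" else im[100:220,230:350]
    cv2.imwrite(f"pics/{c}7.png",cv2.resize(a,(399,399),interpolation=cv2.INTER_CUBIC)[:,:,::-1])
cv2.imwrite("pics/b7.png",np.hstack([cv2.imread(f"pics/{c}7.png") for c in("side","top")]))
E
```

```text
clock: 19.7
position: [0.4372, 0.1596, 0.2799]
ee_rot: [-0.071, 0.997, 0.0, -0.0]
ft_force: [0.0, -0.5, 0.7]
grip_width: 0.0
grasp_force: 0.0
side lid_pad 0.77 [279.9, 167.6] [ 0.561 -0.063  0.166]
side rocker_front 0.62 [314.8, 336.9] [0.284 0.399 0.033]
side cook_key_front 0.55 [312.6, 184.0] [ 0.46  -0.094  0.106]
side key_inner_top 0.46 [309.3, 172.8] [ 0.487 -0.137  0.112]
side key_outer_top 0.52 [310.4, 167.2] [ 0.493 -0.167  0.111]
top lid_pad 0.86 [335.8, 193.3] [ 0.562 -0.069  0.165]
top rocker_front 0.48 [341.0, 231.3] [ 0.468 -0.089  0.116]
top cook_key_front 0.78 [338.3, 231.0] [ 0.469 -0.081  0.116]
top key_inner_top 0.57 [361.3, 224.2] [ 0.489 -0.143  0.113]
top key_outer_top 0.55 [365.9, 223.7] [ 0.49  -0.155  0.111]
```

View pics/b7.png

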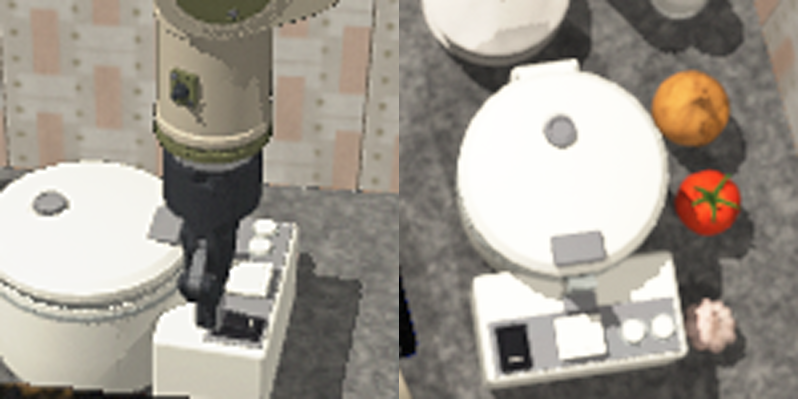

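The views agree: lid shut (pad z 0.165), cook key down (0.116, previously 0.122), round keys still up (about 0.112). One check of the rocker tilt from depth before handing in.

Run:
```python
from h import *
np.set_printoptions(precision=3,suppress=True)
im,d=manip.camera("top")
for a in(.150,.157,.163,.170,.176):   # top-view heights along the rocker
    c,s=np.cos(.157),np.sin(.157);w=np.array([.645-a*c-.072*s,-.057-a*s+.072*c])
    P=[world("top",u,v,d[v,u]) for v in range(215,245) for u in range(300,325)]
    n=sorted(P,key=lambda p:np.hypot(*(p[:2]-w)))[:5];print(a,np.median([p[2] for p in n]))
```

```text
0.15 0.1131061210819071
0.157 0.11796776626602434
0.163 0.11903326104287437
0.17 0.11650336013362783
0.176 0.11582253857067704
```

```bash
python3 -c "
from workcell import manip
print(manip.hand_in())"
```

```text
the job is handed in; nothing more can be done
None
```

The steamer is started and the job is handed in: the lid was shut and caught first, then the rocker switched on, then the cook key pressed until it stayed down. The final views showed the lid still shut, the round keys still up and nothing around the steamer disturbed.

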